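# Screw a mould's lifting eye home with a tommy bar

## Task

The mould on the bench is about to be craned away, but its lifting eye is only screwed in by hand. Take the steel tommy bar, slide its round end through the eye, and use it, keeping the gripper itself off the eyebolt, to turn the bolt clockwise (seen from above) until its collar is fully home on the mould and nipped up snug: feel for the point where it tightens, bring it up to about 0.6 N m (some 6 N at the handle) and stay under 1 N m so as not to force it. Then draw the bar out again and lay it back flat on the bench, leaving the tools and screws round about undisturbed.

Things in the scene. Friction and masses are not known exactly. Their poses are not given: they have to be found in the camera images.
- eye (a point): Centre of the eye of the dark steel eyebolt that stands upright in the middle of the mould's top. The eye is a thick flat-faced ring: outside diameter 45 mm, round hole 21 mm, 24 mm long through the hole. x axis = along the hole (level), z up. The bolt turns about the vertical line through this point. It lies 34 mm above the collar's underside, about 99 mm above the bench.
- seat (a point): Centre of the top face of the low steel bush (48 mm across, 2 mm proud of the mould) on which the collar must come to rest; z up. The mould, two grey steel plates about 170 x 150 mm and 63 mm high together, is heavy and does not move.
- eyebolt: The eyebolt; origin at the centre of the underside of its collar (40 mm across), z up. Right-handed thread, 2.5 mm a turn: it stands 0.28 to 0.48 mm off the seat, too little to see or measure, and has 0.7 to 1.2 rad still to turn clockwise. It runs with a light drag of about 0.1 N m; once the collar lands the resistance climbs steeply, about 10 N m per rad felt at the bar.
- tommy_bar: Steel tommy bar, 200 mm long, about 0.26 kg, lying on the bench to the right of the mould. x axis along the bar: the half towards -x is a square handle 16 x 16 mm, which does not go through the eye; the half towards +x is round, 16 mm in diameter, its last 15 mm tapered to 8 mm. Origin in the middle of its length, on its underside.
- bar_grip (a point): A place to grip the bar: on the square handle, on the bar's centre line (8 mm above its underside), 35 mm behind the middle and 135 mm behind the tip. x axis along the bar towards the tip.
- bar_tip (a point): Centre of the tapered end of the bar, on its centre line. x axis points out of the tip. With the bar through the eye there is some 0.2 rad of play each way before it binds in the hole and takes the bolt along.
- hex_key: Bystander: black hexagon key, 111 mm long, lying left of the mould.
- cap_screw_a: Bystander: black cap screw, 42 mm high, standing on its head left of the mould.
- cap_screw_b: Bystander: a second black cap screw, 42 mm high, standing on its head left of the mould.
- spanner: Bystander: open-ended spanner, 184 mm long, lying across beyond the bar, near the bench's far edge.
Mind the look-alikes: they are no part of the job. There is more than one size of the tommy_bar; the one meant has the size given above.

How it is judged:
By the outcome, as a careful person would: the job done as asked, in the order asked, and still so for the second after the job is handed in, with the robot touching nothing.
It also fails if it takes over 72 s, if anything falls off the work surface, if the arm or the gripper's body presses on something with over 40 N, if the wrist force passes 120 N, or if a joint passes its speed limit or range.

## Robot

A 7-joint arm with a two-finger parallel gripper is mounted at the origin on the work surface; the furniture and walls round the work are solid. World frame = base frame: x ahead of the robot, y to its left, z up, the work surface at z = 0. Lengths are in m, angles in rad, forces in N, time in s.
With the tool pointing down it reaches from about 0.4 to 0.925 m from the base axis. Payload 5.6 kg.
Tool frame: the origin (TCP) lies midway between the tips of the shut fingers; the grasp point (between the pads) lies 19 mm behind it (grip_depth is the distance from the TCP to the grasp point, in m); z points along the fingers, y is the direction in which the jaws open and shut (so a half turn about z gives the same grasp; the last joint's range is limited). The gripper opens to 85 mm and grips with 20 to 120 N. Pads are 22 mm wide; open, the fingers measure 114 mm over their backs; the gripper's body (76 mm by 85 mm) begins 54 mm behind the grasp point. The pads swing forward as they close: fully open they stand 13 mm farther back than shut.
Start: joints at [-1.195, 0.468, -0.012, 1.603, 0.006, 1.071, -0.056], TCP at [0.264, 0.594, 0.231] pointing down, gripper open.
Joint ranges: [-2.53, 2.53], [-0.31, 2.02], [-1.57, 1.55], [0.28, 2.44], [-1.29, 4.43], [0.15, 1.84], [-2.92, 2.92]. Speed limits (rad/s): [2.57, 2.57, 3.14, 3.14, 3.14, 3.14, 3.14].

## Interface

Orientations are given as a unit quaternion [w, x, y, z].
In Python, from bench import * gives the robot as it stands.
- The arm moves only by the tool carry_out, never from a script. Its argument "steps" is a list of rows, each a list of 7 numbers: the turn, a rotation vector about the tool's x, y, z in rad, then the shift along the tool's x, y, z in m, then the closure, from -1 (fully open) to 1 (shut). In form: [[wx, wy, wz, tx, ty, tz, grip], ...]. A call has 1 to 20 rows; each row is the pose to reach, as a shift and turn from the pose commanded when the call began, along the tool's axes at that moment; what a row does not reach only later rows make up. A row lasts 1/10 s, in which the tool goes at most 50 mm and 8.59 degrees, less where a joint would pass 70% of its speed; a pose out of reach is approached as far as the arm can. A call with a gripper value outside its range is refused whole. The fingers move at their own pace and stop on an object; "grip_force" is the grip in N (left out, the last holds). Time passes only in rows, so rows that repeat a pose let the fingers close. It gives the time, the measured TCP pose, the force and the opening at its end, in the units of the state.
- get_state(): the state, without advancing time (a new reading comes with each control period).
- grab_frame(name): name is "scene" or "top"; returns the picture (384x512x3 uint8, red, green, blue); there is no depth.
- camera_model(name): a dict with "intrinsics" (3x3 intrinsics, pixels), "camera_from_world" (4x4, takes a point from world to camera coordinates). Camera axes: x right, y down, z forward; pixel columns grow to the right and rows downward; lengths in m; the calibration is good to about 2 mm. A picture is of the moment at which its call begins. camera_model takes no time and is no camera call.
- close_job(): hands the job in, once; it reports no verdict.
The state is a dict: "time": time; "joints": joint angles; "dq": joint speeds; "joint_efforts": joint torques, N m; "position": TCP position; "ee_rot": TCP orientation; "contact_force": force on the tool from outside, world axes, zero at the start; "ft_torque": the same for the moment, N m; "opening": finger opening in m.
Only numpy, scipy, OpenCV 4.12 (cv2) and the standard library are available. Lean on these libraries where they do the work, as an engineer would, in place of code of your own. Each camera call takes 0.05 s, during which the arm holds its last target.

## Working session

There is one attempt and no reset: what is moved stays moved. The work goes in short steps, Python scripts to look and compute and a tool call to move; the robot and the scene stay as the last step left them, time stands still between calls to the robot, and variables do not carry over. Pictures are saved under pics/ and viewed, and the job is handed in when it is done.

Besides the shell and the picture viewer there is one more tool, called after ">>>" as a command line: name --pt "numbers of a row" for each row, then --argument value for the rest. carry_out: Moves the arm, as the interface text tells. Its arguments: {"type":"object","properties":{"steps":{"type":"array","items":{"type":"array","items":{"type":"number"}}},"grip_force":{"type":"number"}},"required":["steps"]}

```bash
mkdir -p pics; ls; python3 - <<'E'
from bench import *
import cv2,json
for n in("scene","top"):
    f=grab_frame(n); cv2.imwrite(f"pics/{n}0.png",cv2.cvtColor(f,cv2.COLOR_RGB2BGR))
    m=camera_model(n); print(n,m)
print(get_state())
E
```

```text
pics
scene {'intrinsics': array([[366.8245761 ,   0.        , 254.50880015],
       [  0.        , 366.8245761 , 192.50446029],
       [  0.        ,   0.        ,   1.        ]]), 'camera_from_world': array([[ 0.8313542 , -0.55573173,  0.00352623, -0.50915126],
       [-0.32923687, -0.49761816, -0.80248317,  0.24272965],
       [ 0.44772008,  0.66598679, -0.59666433,  0.69912822],
       [ 0.        ,  0.        ,  0.        ,  1.        ]])}
top {'intrinsics': array([[377.18476318,   0.        , 258.97424907],
       [  0.        , 377.18476318, 188.38423354],
       [  0.        ,   0.        ,   1.        ]]), 'camera_from_world': array([[ 0.00201008, -0.9997342 ,  0.02296726, -0.06675647],
       [-0.99369201, -0.0045721 , -0.11205041,  0.57502975],
       [ 0.11212563, -0.02259716, -0.99343707,  0.91243417],
       [ 0.        ,  0.        ,  0.        ,  1.        ]])}
{'time': 0.1, 'joints': array([-1.19501385,  0.46831947, -0.01157955,  1.60350279,  0.00603949,
        1.07141262, -0.05632043]), 'dq': array([-0.00156832, -0.00305841,  0.00093113, -0.00321203, -0.00308908,
       -0.00141622,  0.00158162]), 'joint_efforts': array([ 6.34523549e-04, -5.33520877e+01,  2.14689458e-02, -2.51967466e+01,
        1.15149128e-02,  4.32133864e-03,  2.17296900e-05]), 'position': array([0.26420463, 0.59334501, 0.23042579]), 'ee_rot': array([-8.77644714e-05,  2.07906894e-01,  9.78148289e-01, -7.99841617e-04]), 'contact_force': array([-0.63035006, -0.25260331,  0.06204645]), 'ft_torque': array([-0.00543992,  0.00657588, -0.03942013]), 'opening': 0.08536650237127875}
```

View pics/scene0.png

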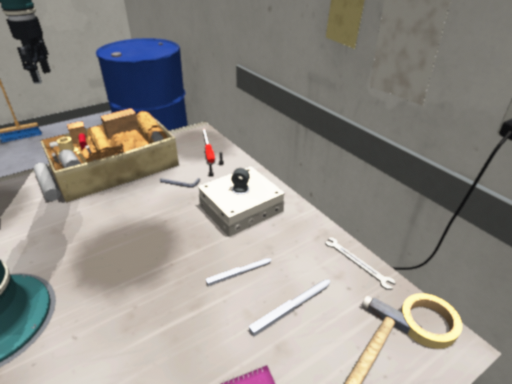

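View pics/top0.png

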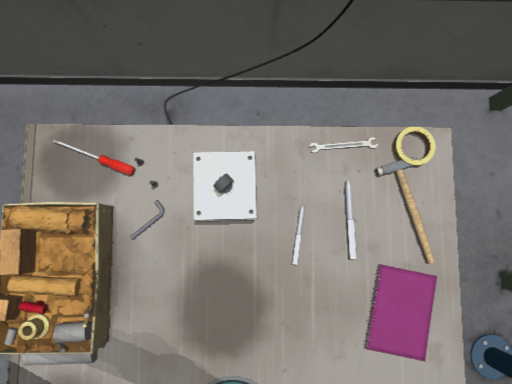

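Two bars are in the top view: a smaller one around (299,235) and a larger one around (350,220). I'll measure both and enlarge them.

```bash
cat > h.py <<'E'
import numpy as np,cv2
from bench import *
def ray(n,u,v):
    m=camera_model(n);K=m["intrinsics"];T=m["camera_from_world"]
    d=T[:3,:3].T@np.linalg.solve(K,[u,v,1.]); o=-T[:3,:3].T@T[:3,3]; return o,d
def onz(n,u,v,z):
    o,d=ray(n,u,v); return o+d*(z-o[2])/d[2]
def proj(n,p):
    m=camera_model(n);T=m["camera_from_world"];c=T[:3,:3]@np.asarray(p)+T[:3,3]
    q=m["intrinsics"]@c; return q[:2]/q[2]
def tri(*a):
    A=np.zeros((3,3));b=np.zeros(3)
    for n,u,v in a:
        o,d=ray(n,u,v);d=d/np.linalg.norm(d);P=np.eye(3)-np.outer(d,d);A+=P;b+=P@o
    x=np.linalg.solve(A,b)
    return x,[proj(n,x)-[u,v] for n,u,v in a]
E
python3 - <<'E'
from h import *
im=cv2.imread('pics/top0.png'); sc=cv2.imread('pics/scene0.png')
a=cv2.resize(im[165:275,280:370],None,fx=5,fy=5,interpolation=cv2.INTER_CUBIC)
b=cv2.resize(im[145:230,185:265],None,fx=4,fy=4,interpolation=cv2.INTER_CUBIC)
cv2.imwrite('pics/c1.png',a);cv2.imwrite('pics/c2.png',b)
cv2.imwrite('pics/c3.png',cv2.resize(sc[150:340,190:340],None,fx=3.1,fy=3.1,interpolation=cv2.INTER_CUBIC))
g=im.min(axis=2); hsv=cv2.cvtColor(im,cv2.COLOR_BGR2HSV)
mask=((hsv[...,2]>195)).astype(np.uint8)
mask[:,:280]=0;mask[:,365:]=0;mask[:165]=0;mask[275:]=0
n,l,s,c=cv2.connectedComponentsWithStats(mask)
for i in range(1,n):
    if s[i,4]>40:
        ys,xs=np.where(l==i); P=np.array([onz("top",x,y,0.014)[:2] for x,y in zip(xs,ys)])
        mu=P.mean(0);w,v=np.linalg.eigh(np.cov(P.T));d=v[:,1];d=d*np.sign(d[0]);t=(P-mu)@d;q=(P-mu)@v[:,0]
        print(s[i],mu,d,t.min(),t.max(),q.min(),q.max())
for u,v in((347,181),(352,259),(302,206),(295,264)): print(u,v,onz("top",u,v,.012))
E
```

```text
[347 181   9  78 313] [ 0.48131263 -0.29913389] [0.99913975 0.04147003] -0.07963620134812427 0.11637943812536253 -0.006892518108639474 0.007841129625359489
[293 206  10  58 172] [ 0.45038034 -0.16365978] [ 0.98961752 -0.14372601] -0.06202465111559366 0.08310326240027523 -0.004653164265127208 0.005986509259068145
347 181 [ 0.59786617 -0.29270293  0.012     ]
352 259 [ 0.39933182 -0.30057133  0.012     ]
302 206 [ 0.53281607 -0.17544578  0.012     ]
295 264 [ 0.38690582 -0.15623538  0.012     ]
```

View pics/c1.png

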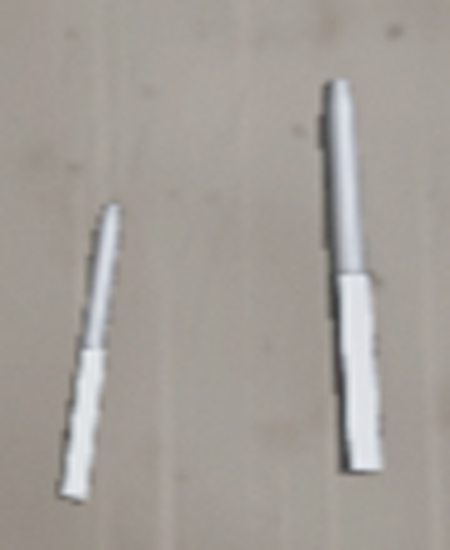

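View pics/c2.png

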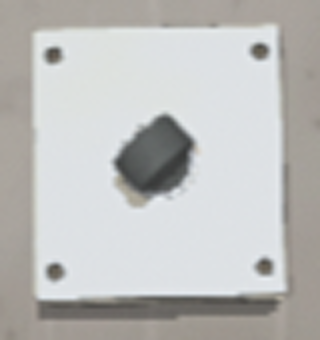

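View pics/c3.png

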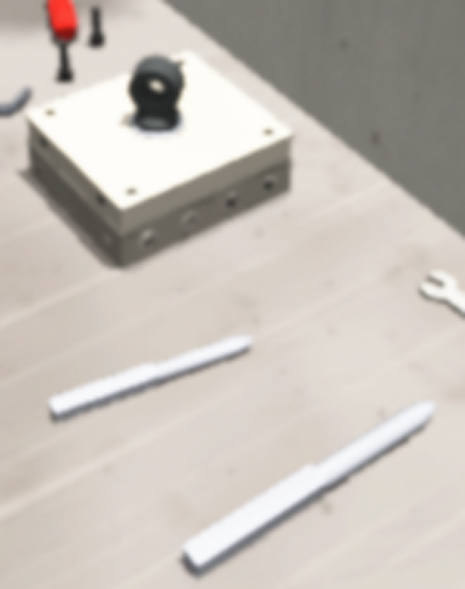

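The top crop shows the two candidates. The larger one, (347,181)–(352,259), measures about 197 mm, has its square handle at the bottom of the image and its tapered tip at the top, so it fits the 200 mm bar. The other, (302,206)–(295,264), is about 145 mm, which makes it the look-alike. Next I'll measure the eye and the exact bar pose.

```bash
python3 - <<'E'
from h import *
im=cv2.imread('pics/top0.png'); sc=cv2.imread('pics/scene0.png')
g=cv2.cvtColor(im,cv2.COLOR_BGR2GRAY)
# screws
pts=[]
for u,v in((198,158),(250,157),(199,213),(251,211)):
    w=255-g[v-4:v+5,u-4:u+5].astype(float); w=np.clip(w-60,0,None)
    ys,xs=np.mgrid[v-4:v+5,u-4:u+5]; c=((w*xs).sum()/w.sum(),(w*ys).sum()/w.sum())
    p=onz("top",*c,.063); pts.append(p); print(np.round(c,1),p.round(4))
pts=np.array(pts);print("mean",pts.mean(0), np.linalg.norm(pts[0]-pts[3]),np.linalg.norm(pts[1]-pts[2]))
print("edges az",[np.degrees(np.arctan2(*(pts[i]-pts[j])[1::-1])) for i,j in((0,2),(1,3),(0,1),(2,3))])
m=(g<90).astype(np.uint8); m[:,:205]=0;m[:,245:]=0;m[:165]=0;m[205:]=0
cs,_=cv2.findContours(m,cv2.RETR_EXTERNAL,cv2.CHAIN_APPROX_NONE)
c=max(cs,key=cv2.contourArea); print(cv2.minAreaRect(c),cv2.contourArea(c))
b=cv2.resize(im[165:205,203:247],None,fx=14,fy=14,interpolation=cv2.INTER_CUBIC); b=np.clip(b.astype(float)*1.8,0,255).astype(np.uint8)
cv2.imwrite('pics/c4.png',b)
s=cv2.resize(sc[160:205,220:265],None,fx=13,fy=13,interpolation=cv2.INTER_CUBIC); cv2.imwrite('pics/c5.png',np.clip(s.astype(float)*1.5,0,255).astype(np.uint8))
c0=pts.mean(0)
for z in(.099,.1215): print(z,proj("top",[c0[0],c0[1],z]),proj("scene",[c0[0],c0[1],z]))
E
```

```text
[197.8 158.3] [0.645  0.0852 0.063 ]
[249.7 157.2] [ 0.6486 -0.0414  0.063 ]
[198.3 212.4] [0.5131 0.0815 0.063 ]
[250.7 211.2] [ 0.5165 -0.0444  0.063 ]
mean [0.58078086 0.02022489 0.063     ] 0.18247770860277207 0.1829427188220811
edges az [np.float64(1.5800443796281407), np.float64(1.2811762023906512), np.float64(91.59855088421244), np.float64(91.55437283482075)]
((224.25003051757812, 184.25001525878906), (13.435027122497559, 16.970561981201172), 45.0) 98.0
0.099 [223.11859513 182.68705928] [239.56881321 177.24815573]
0.1215 [222.41034451 181.42796907] [239.37832456 169.6624176 ]
```

View pics/c4.png

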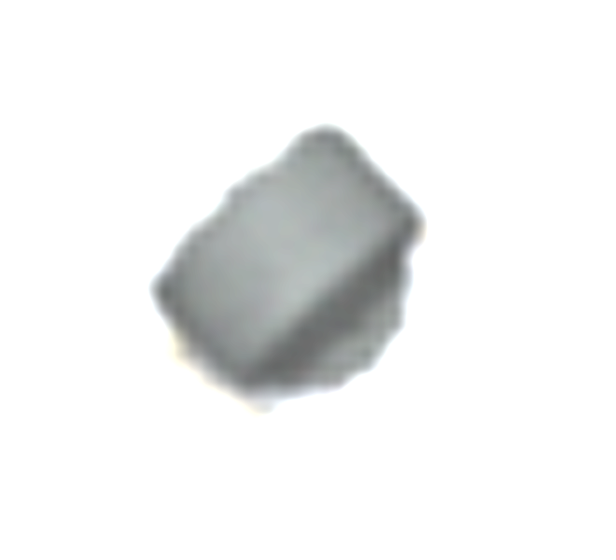

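View pics/c5.png

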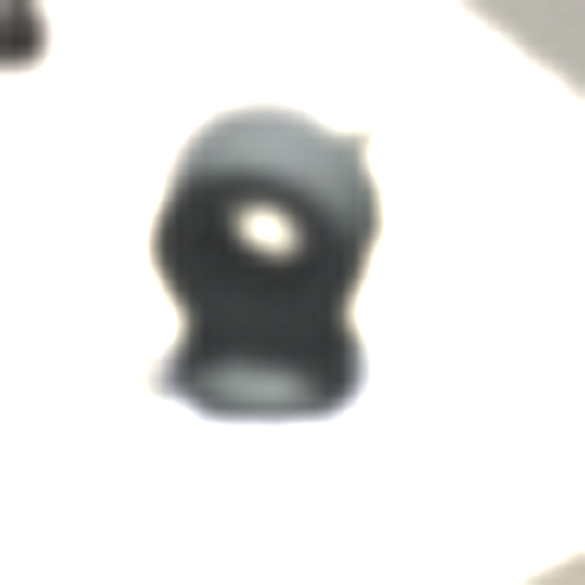

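```bash
python3 - <<'E'
from h import *
f=lambda x,y:(203+x/14-.5,165+y/14-.5)
C=[f(325,130),f(420,220),f(155,290),f(255,385)]
P=[onz("top",*c,.099) for c in C]
az=lambda d:np.degrees(np.arctan2(d[1],d[0]))
print("eye",np.mean(P,0),"hole az",az(P[0]-P[1]),az(P[2]-P[3]),"plane+90",az(P[1]-P[3])+90,az(P[0]-P[2])+90)
im=cv2.imread('pics/top0.png').astype(np.uint8);V=cv2.cvtColor(im,cv2.COLOR_BGR2HSV)[...,2]
V4=cv2.resize(V,None,fx=4,fy=4,interpolation=cv2.INTER_CUBIC)
for lo,hi,z,nm in((184,215,.012,"round"),(222,257,.016,"handle")):
    m=np.zeros_like(V4);m[lo*4:hi*4,338*4:362*4]=V4[lo*4:hi*4,338*4:362*4]>200
    ys,xs=np.nonzero(m);Q=np.array([onz("top",x/4-.375,y/4-.375,z)[:2] for x,y in zip(xs,ys)])
    mu=Q.mean(0);w,v=np.linalg.eigh(np.cov(Q.T));d=v[:,1]*np.sign(v[0,1]);q=(Q-mu)@v[:,0];print(nm,mu,az(d),np.ptp(q))
print("cen",onz("top",347.5,181,.008),onz("top",352,259.3,.016),onz("top",351,219.5,.016))
for u,v in((329,283),(251,332),(294.5,302.0)):print("scene",onz("scene",u,v,.010))
# box height
for p in ((106,150),(178,150)): pass
E
```

```text
eye [0.58054208 0.02018403 0.099     ] hole az 46.681267594558115 46.75525659970016 plane+90 45.72052661385198 44.11058192080026
round [ 0.55112451 -0.29662235] 1.5631795088631784 0.006939315606509474Traceback (most recent call last):
  File "<stdin>", line 11, in <module>
  File "h.py", line 7, in onz
    o,d=ray(n,u,v); return o+d*(z-o[2])/d[2]
        ~~~^^^^^^^
  File "h.py", line 4, in ray
    m=camera_model(n);K=m["intrinsics"];T=m["camera_from_world"]
ValueError: time passes only in moves, steps and waits
```

```bash
python3 - <<'E'
s=open('h.py').read().replace("def ray(","_c={n:camera_model(n) for n in('scene','top')}\ndef camera_model(n): return _c[n]\ndef ray(",1)
open('h.py','w').write(s)
E
python3 - <<'E'
from h import *
print(get_state()['time'])
az=lambda d:np.degrees(np.arctan2(d[1],d[0]))
im=cv2.imread('pics/top0.png').astype(np.uint8);V=cv2.cvtColor(im,cv2.COLOR_BGR2HSV)[...,2]
V4=cv2.resize(V,None,fx=4,fy=4,interpolation=cv2.INTER_CUBIC)
for lo,hi,z,nm in((184,215,.012,"round"),(222,257,.016,"handle")):
    m=np.zeros_like(V4);m[lo*4:hi*4,338*4:362*4]=V4[lo*4:hi*4,338*4:362*4]>200
    ys,xs=np.nonzero(m);Q=np.array([onz("top",x/4-.375,y/4-.375,z)[:2] for x,y in zip(xs,ys)])
    mu=Q.mean(0);w,v=np.linalg.eigh(np.cov(Q.T));d=v[:,1]*np.sign(v[0,1]);q=(Q-mu)@v[:,0];print(nm,mu,az(d),np.ptp(q))
print("cen",onz("top",347.5,181,.008),onz("top",352,259.3,.016),onz("top",351,219.5,.016))
for u,v in((329,283),(251,332),(294.5,302.0)):print("scene",onz("scene",u,v,.010))
E
```

```text
0.1
round [ 0.55112451 -0.29662235] 1.5631795088631784 0.006939315606509474
handle [ 0.44948979 -0.29975585] 2.060826133149811 0.015248890465189256
cen [ 0.59840852 -0.29504503  0.008     ] [ 0.39887981 -0.29948146  0.016     ] [ 0.49862134 -0.29949619  0.016     ]
scene [ 0.59726464 -0.30050427  0.01      ]
scene [ 0.40076375 -0.30506831  0.01      ]
scene [ 0.50806378 -0.29777351  0.01      ]
```

The bar's middle is about (0.4985, -0.2995), azimuth about 2°, length 199.5 mm by measurement. The eye centre is (0.5805, 0.020), hole azimuth about 46°. Both the screw mean and the scene view of the hole agree with this to 1 px. I'll travel to above the bar grip.

>>> carry_out --pt "0 0 -0.1 -0.04 -0.031 -0.002 -1" --pt "0 0 -0.2 -0.08 -0.062 -0.005 -1" --pt "0 0 -0.3 -0.119 -0.093 -0.01 -1" --pt "0 0 -0.4 -0.158 -0.124 -0.015 -1" --pt "0 0 -0.452 -0.198 -0.155 -0.02 -1" --pt "0 0 -0.452 -0.237 -0.186 -0.02 -1" --pt "0 0 -0.452 -0.277 -0.217 -0.02 -1" --pt "0 0 -0.452 -0.316 -0.247 -0.02 -1" --pt "0 0 -0.452 -0.356 -0.278 -0.02 -1" --pt "0 0 -0.452 -0.396 -0.309 -0.02 -1" --pt "0 0 -0.452 -0.41 -0.35 -0.02 -1" --pt "0 0 -0.452 -0.425 -0.39 -0.01 -1" --pt "0 0 -0.452 -0.44 -0.435 0 -1" --pt "0 0 -0.452 -0.454 -0.478 0 -1" --pt "0 0 -0.452 -0.469 -0.521 0.01 -1" --pt "0 0 -0.452 -0.484 -0.564 0.02 -1" --pt "0 0 -0.452 -0.5 -0.607 0.03 -1" --pt "0 0 -0.452 -0.515 -0.65 0.03 -1" --pt "0 0 -0.452 -0.53 -0.692 0.03 -1" --pt "0 0 -0.452 -0.545 -0.7345 0.03 -1" --grip_force 100

```text
time: 2.1
position: [0.4629, -0.3004, 0.201]
ee_rot: [-0.0, -0.017, 1.0, 0.0]
contact_force: [0.9, -0.5, 0.8]
opening: 0.0855
```

```bash
cat >> h.py <<'E'
from scipy.spatial.transform import Rotation as Ro
def RT(s): 
    w,x,y,z=s['ee_rot']; return Ro.from_quat([x,y,z,w])
def st():
    s=get_state();R=RT(s).as_matrix()
    print('t',s['time'],'p',s['position'].round(4),'x az',round(float(np.degrees(np.arctan2(R[1,0],R[0,0]))),2),'z',R[:,2].round(4),'F',s['contact_force'].round(2),'M',s['ft_torque'].round(3),'op',round(s['opening'],4)); print('q',s['joints'].round(3))
    return s,R
def to(s,R,p,xaz):
    d=R.T@(np.array(p)-s['position']); a=np.radians(xaz); 
    G=np.array([[np.cos(a),np.sin(a),0],[np.sin(a),-np.cos(a),0],[0,0,-1]])
    G[:,1]=np.cross(G[:,2],G[:,0]); w=Ro.from_matrix(R.T@G).as_rotvec()
    print('row',np.r_[w,d].round(4))
E
python3 - <<'E'
from h import *
s,R=st(); to(s,R,[.4635,-.2995,.05],181.9)
E
```

```text
t 2.1 p [ 0.4629 -0.3004  0.201 ] x az -178.09 z [-4.e-04  4.e-04 -1.e+00] F [ 0.86 -0.49  0.79] M [ 0.004 -0.072  0.045] op 0.0855
q [ 0.202  0.345  0.385  1.896 -0.159  0.931  2.267]
row [ 0.0004 -0.0004  0.0002 -0.0006  0.0008  0.151 ]
```

>>> carry_out --pt "0 0 0 -0.0006 0.0008 0.04 -1" --pt "0 0 0 -0.0006 0.0008 0.08 -1" --pt "0 0 0 -0.0006 0.0008 0.12 -1" --pt "0 0 0 -0.0006 0.0008 0.15 -1" --pt "0 0 0 -0.0006 0.0008 0.175 -1" --pt "0 0 0 -0.0006 0.0008 0.19 -1" --pt "0 0 0 -0.0006 0.0008 0.198 -1" --pt "0 0 0 -0.0006 0.0008 0.198 -1" --pt "0 0 0 -0.0006 0.0008 0.198 1" --pt "0 0 0 -0.0006 0.0008 0.198 1" --pt "0 0 0 -0.0006 0.0008 0.198 1" --pt "0 0 0 -0.0006 0.0008 0.198 1" --pt "0 0 0 -0.0006 0.0008 0.198 1" --pt "0 0 0 -0.0006 0.0008 0.198 1" --pt "0 0 0 -0.0006 0.0008 0.198 1" --pt "0 0 0 -0.0006 0.0008 0.198 1" --pt "0 0 0 -0.0006 0.0008 0.198 1" --pt "0 0 0 -0.0006 0.0008 0.198 1"

```text
time: 3.9
position: [0.4645, -0.2983, 0.0042]
ee_rot: [0.001, -0.016, 1.0, -0.0]
contact_force: [-0.6, 1.6, 6.4]
opening: 0.013
```

```bash
python3 - <<'E'
from h import *
s,R=st()
E
```

```text
t 3.9 p [ 0.4645 -0.2983  0.0042] x az -178.13 z [ 1.e-03 -1.e-04 -1.e+00] F [-0.6   1.58  6.39] M [ 0.173  0.244 -0.1  ] op 0.013
q [ 0.299  0.651  0.269  1.984 -0.315  0.546  2.39 ]
```

>>> carry_out --pt "0 0 0 0 0 -0.01 1" --pt "0 0 0 0 0 -0.03 1" --pt "0 0 0 0 0 -0.06 1" --pt "0 0 0 0 0 -0.09 1" --pt "0 0 0 0 0 -0.12 1" --pt "0 0 0 0 0 -0.14 1" --pt "0 0 0 0 0 -0.15 1" --pt "0 0 0 0 0 -0.15 1"

```text
time: 4.7
position: [0.4646, -0.2982, 0.1545]
ee_rot: [0.001, -0.017, 1.0, -0.0]
contact_force: [-0.1, -0.3, -2.1]
opening: 0.0132
```

```bash
python3 - <<'E'
from h import *
s,R=st()
t=cv2.cvtColor(grab_frame('top'),cv2.COLOR_RGB2BGR);c=cv2.cvtColor(grab_frame('scene'),cv2.COLOR_RGB2BGR)
cv2.imwrite('pics/t1.png',t);cv2.imwrite('pics/s1.png',c)
a=cv2.resize(t[130:270,280:420],None,fx=4,fy=4,interpolation=cv2.INTER_CUBIC);b=cv2.resize(c[170:340,200:370],None,fx=3.3,fy=3.3,interpolation=cv2.INTER_CUBIC)
cv2.imwrite('pics/c6.png',a);cv2.imwrite('pics/c7.png',b)
E
```

```text
t 4.7 p [ 0.4646 -0.2982  0.1545] x az -178.1 z [ 2.2e-03 -8.0e-04 -1.0e+00] F [-0.11 -0.25 -2.1 ] M [0.022 0.026 0.003] op 0.0132
q [ 0.21   0.408  0.375  1.933 -0.198  0.834  2.294]
```

View pics/c6.png

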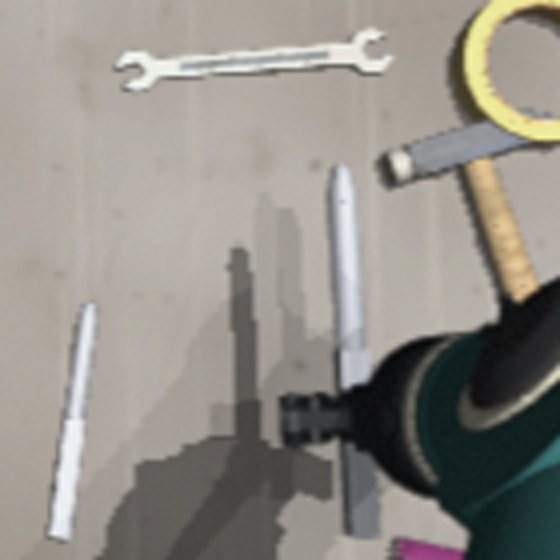

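View pics/c7.png

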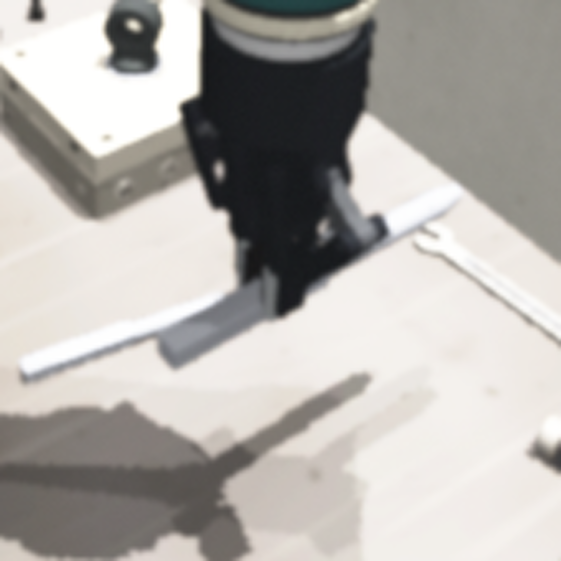

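The bar is gripped and lifted (about 2.1 N of extra weight). The tip is at about (364.9,171.5) in the top view and (338.4,227) in the scene view. Next: tip pose and bar pitch.

```bash
python3 - <<'E'
from h import *
f=lambda x,y:(280+x/4-.375,130+y/4-.375)
g=lambda x,y:(200+x/3.3-.35,170+y/3.3-.35)
tip=tri(("top",*f(341,166)),("scene",*g(459,190)));print("tip",tip)
e=tri(("top",*f(362,535)),("scene",*g(170,357)));print("end",e)
sh=tri(("top",*f(352,350)),);print(np.linalg.norm(tip[0]-e[0]))
s,R=st()
p=s['position']
for dz in(0.0,.005,.01):
  a=np.radians(1.9);q=p+np.array([.135*np.cos(a),.135*np.sin(a),dz]);print(dz,proj('top',q),proj('scene',q),"vs",f(341,166),g(459,190))
E
```

```text
tip (array([ 0.60077159, -0.29499136,  0.15893359]), [array([ 0.17272559, -0.22679812]), array([-0.33306916,  0.0660931 ])])
end (array([ 0.40176543, -0.301953  ,  0.15495298]), [array([ 0.31594578, -0.60444605]), array([-0.9111026 ,  0.11317467])])
0.19916767399198812
t 4.8 p [ 0.4635 -0.2975  0.1524] x az -178.09 z [-1.4e-03  8.0e-04 -1.0e+00] F [ 0.51 -0.96 -2.93] M [0.009 0.066 0.014] op 0.0131
q [ 0.21   0.411  0.374  1.935 -0.198  0.833  2.295]
0.0 [363.29782345 172.41684973] [336.22607842 229.77238575] vs (364.875, 171.125) (338.7409090909091, 227.22575757575757)
0.005 [363.97455217 172.06658168] [336.59520492 227.76540645] vs (364.875, 171.125) (338.7409090909091, 227.22575757575757)
0.01 [364.65943207 171.71209467] [336.96759437 225.74068615] vs (364.875, 171.125) (338.7409090909091, 227.22575757575757)
```

```bash
python3 - <<'E'
from h import *
s,R=st(); s=dict(s); s['position']=np.array([.464,-.298,.153])
a=np.radians(45.5);u=np.array([np.cos(a),np.sin(a),0]);E=np.array([.5805,.020,.099])
to(s,R,E-.179*u+[0,0,.055],225.5); to(s,R,E-.179*u+[0,0,-.0055],225.5)
E
```

```text
t 4.8 p [ 0.4635 -0.2975  0.1524] x az -178.09 z [-1.4e-03  8.0e-04 -1.0e+00] F [ 0.51 -0.96 -2.93] M [0.009 0.066 0.014] op 0.0131
q [ 0.21   0.411  0.374  1.935 -0.198  0.833  2.295]
row [ 0.0014 -0.001  -0.7607  0.0026  0.1905 -0.0008]
row [ 0.0014 -0.001  -0.7607  0.0025  0.1905  0.0597]
```

>>> carry_out --pt "0 0 -0.07 0 0.02 0 1" --pt "0 0 -0.15 0 0.04 0 1" --pt "0 0 -0.24 0 0.065 0 1" --pt "0 0 -0.34 0 0.09 0 1" --pt "0 0 -0.44 0 0.115 0 1" --pt "0 0 -0.54 0 0.14 0 1" --pt "0 0 -0.63 0.001 0.16 0 1" --pt "0 0 -0.71 0.002 0.18 0.01 1" --pt "0 0 -0.75 0.0025 0.1905 0.025 1" --pt "0 0 -0.76 0.0025 0.1905 0.045 1" --pt "0 0 -0.76 0.0025 0.1905 0.06 1" --pt "0 0 -0.76 0.0025 0.1905 0.06 1" --pt "0 0 -0.76 0.0025 0.1905 0.06 1"

```text
time: 6.1
position: [0.4545, -0.1072, 0.0927]
ee_rot: [-0.001, -0.387, 0.922, 0.001]
contact_force: [-0.5, 0.1, -1.7]
opening: 0.0128
```

```bash
python3 - <<'E'
from h import *
s,R=st()
t=cv2.cvtColor(grab_frame('top'),cv2.COLOR_RGB2BGR);c=cv2.cvtColor(grab_frame('scene'),cv2.COLOR_RGB2BGR)
cv2.imwrite('pics/t2.png',t);cv2.imwrite('pics/s2.png',c)
a=cv2.resize(t[150:260,190:300],None,fx=5,fy=5,interpolation=cv2.INTER_CUBIC);b=cv2.resize(c[150:270,180:300],None,fx=4.8,fy=4.8,interpolation=cv2.INTER_CUBIC)
cv2.imwrite('pics/c8.png',a);cv2.imwrite('pics/c9.png',b)
E
```

```text
t 6.1 p [ 0.4545 -0.1072  0.0927] x az -134.49 z [-2.e-03  4.e-04 -1.e+00] F [-0.51  0.08 -1.73] M [-0.062  0.023 -0.014] op 0.0128
q [ 0.039  0.376  0.142  2.152 -0.089  0.622  2.61 ]
```

View pics/c8.png

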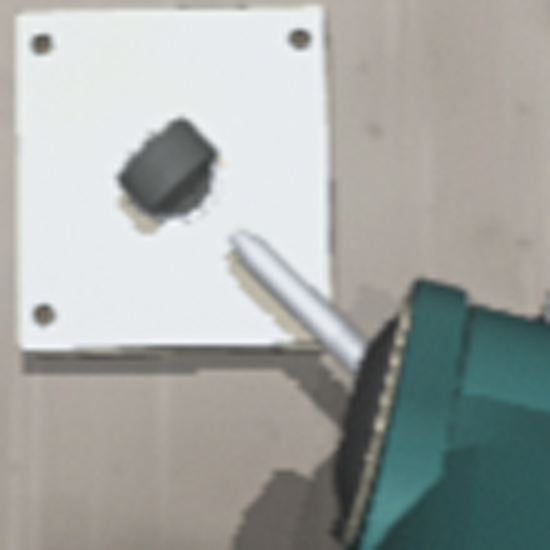

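View pics/c9.png

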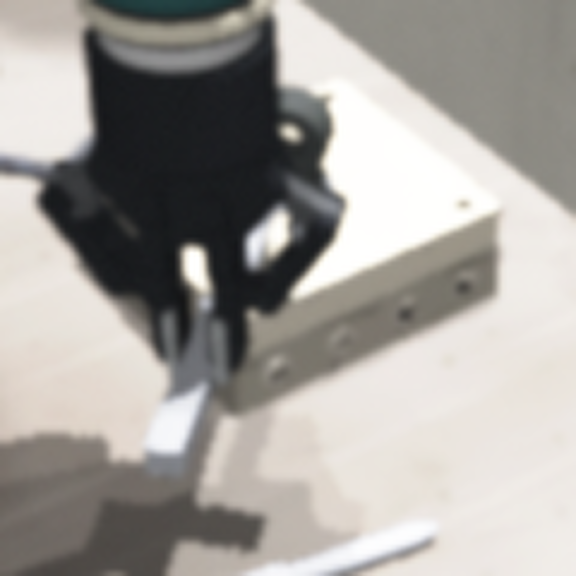

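The top view shows the tip at (236.8,197.6), with the bar's centre line passing within about 0.5 px of the eye centre at (223.1,182.8). The scene view of the tip is hidden by the gripper.

```bash
python3 - <<'E'
from h import *
print(onz("top",236.8,197.6,.099))
f=lambda x,y:(190+x/5-.4,150+y/5-.4)
A=onz("top",*f(248,245),.1);B=onz("top",*f(363,354),.1)
print(A,B,np.degrees(np.arctan2(*(A-B)[1::-1])))
n=np.array([-(A-B)[1],(A-B)[0]])/np.linalg.norm((A-B)[:2]); print("lateral (left +) of eye from line",([.5805,.020]-A[:2])@n)
E
```

```text
[ 0.54604263 -0.01191406  0.099     ]
[ 0.54365054 -0.01752813  0.1       ] [ 0.49341361 -0.07092734  0.1       ] 46.747741911031554
lateral (left +) of eye from line -0.001124369283355433
```

>>> carry_out --pt "0 0 0 -0.01 -0.0005 0 1" --pt "0 0 0 -0.02 -0.0005 0 1" --pt "0 0 0 -0.027 -0.0005 0 1" --pt "0 0 0 -0.034 -0.0005 0 1" --pt "0 0 0 -0.04 -0.0005 0 1" --pt "0 0 0 -0.045 -0.0005 0 1" --pt "0 0 0 -0.045 -0.0005 0 1"

```text
time: 6.9
position: [0.4877, -0.0753, 0.0933]
ee_rot: [0.0, -0.387, 0.922, 0.0]
contact_force: [-0.4, 0.5, -2.1]
opening: 0.0129
```

```bash
python3 - <<'E'
from h import *
s,R=st()
E
```

```text
t 6.9 p [ 0.4877 -0.0753  0.0933] x az -134.5 z [ 3.e-04  2.e-04 -1.e+00] F [-0.38  0.55 -2.1 ] M [-0.017  0.084  0.017] op 0.0129
q [-0.027  0.409  0.135  2.092 -0.09   0.645  2.533]
```

>>> carry_out --pt "0 0 0 -0.007 0 0 1" --pt "0 0 0 -0.014 0 0 1" --pt "0 0 0 -0.021 0 0 1" --pt "0 0 0 -0.028 0 0 1" --pt "0 0 0 -0.034 0 0 1" --pt "0 0 0 -0.034 0 0 1"

```text
time: 7.5
position: [0.512, -0.0508, 0.0933]
ee_rot: [0.0, -0.387, 0.922, -0.0]
contact_force: [-0.7, -0.6, -2.5]
opening: 0.0134
```

```bash
python3 - <<'E'
from h import *
s,R=st()
t=cv2.cvtColor(grab_frame('top'),cv2.COLOR_RGB2BGR);c=cv2.cvtColor(grab_frame('scene'),cv2.COLOR_RGB2BGR)
a=cv2.resize(t[140:240,180:280],None,fx=5,fy=5,interpolation=cv2.INTER_CUBIC);b=cv2.resize(c[130:230,190:290],None,fx=5,fy=5,interpolation=cv2.INTER_CUBIC)
cv2.imwrite('pics/c10.png',a);cv2.imwrite('pics/c11.png',b)
E
```

```text
t 7.5 p [ 0.512  -0.0508  0.0933] x az -134.48 z [ 9.e-04  3.e-04 -1.e+00] F [-0.7  -0.62 -2.47] M [-0.     0.063  0.025] op 0.0134
q [-0.073  0.437  0.131  2.044 -0.09   0.665  2.481]
```

View pics/c10.png

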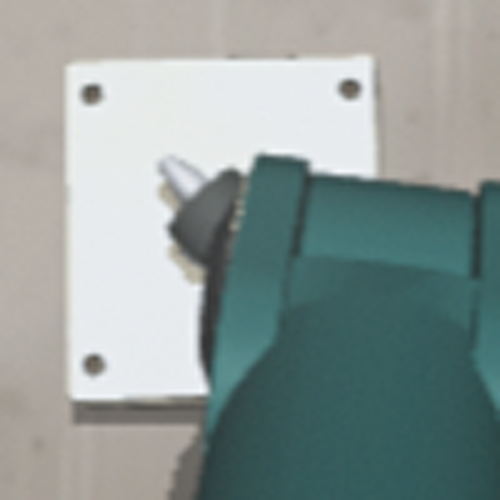

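View pics/c11.png

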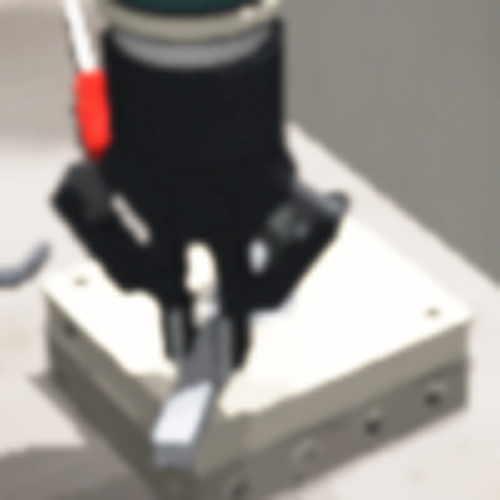

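The bar is through the eye, with the tapered tip emerging about 24 mm beyond it at crop (168,160), which is top (213.2,171.6). Forces are near the weight baseline. Now I'll swing clockwise on an arc about the eye, r = 98.5 mm.

>>> carry_out --pt "0 0 0.05 -0.0001 0.0049 0 1" --pt "0 0 0.1 -0.0005 0.0098 0 1" --pt "0 0 0.15 -0.0011 0.0147 0 1" --pt "0 0 0.2 -0.002 0.0196 0 1" --pt "0 0 0.25 -0.0031 0.0244 0 1" --pt "0 0 0.3 -0.0044 0.0291 0 1" --pt "0 0 0.35 -0.006 0.0338 0 1" --pt "0 0 0.4 -0.0078 0.0384 0 1" --pt "0 0 0.45 -0.0098 0.0428 0 1" --pt "0 0 0.5 -0.0121 0.0472 0 1"

```text
time: 8.6
position: [0.4854, -0.0093, 0.0933]
ee_rot: [-0.0, -0.146, 0.989, 0.0]
contact_force: [-1.0, 1.6, -1.4]
opening: 0.013
```

```bash
cat >> h.py <<'E'
E0=np.array([.5805,.020,.099])
def tq():
    s,R=st();p=s['position'];F=s['contact_force']-[-.3,-.2,0];r=p-E0
    print('r',np.linalg.norm(r[:2]).round(4),'bar az',np.degrees(np.arctan2(-r[1],-r[0])).round(2),'rxF',np.cross(r,F)[2].round(3),'Mz',s['ft_torque'][2].round(3),'sum cw torque on bolt',(np.cross(r,F)[2]+s['ft_torque'][2]).round(3))
    return s,R
E
python3 - <<'E'
from h import *
tq()
E
```

```text
t 8.6 p [ 0.4854 -0.0093  0.0933] x az -163.25 z [-7.e-04  6.e-04 -1.e+00] F [-0.97  1.56 -1.4 ] M [0.506 0.165 0.37 ] op 0.013
q [-0.257  0.403  0.249  2.116 -0.163  0.641  1.967]
r 0.0996 bar az 17.14 rxF -0.187 Mz 0.37 sum cw torque on bolt 0.183
```

>>> carry_out --pt "0 0 0.05 -0.0001 0.0055 0 1" --pt "0 0 0.1 -0.0005 0.011 0 1" --pt "0 0 0.15 -0.0011 0.0165 0 1" --pt "0 0 0.2 -0.002 0.0216 0 1"

```text
time: 9.0
position: [0.4814, 0.011, 0.0934]
ee_rot: [0.0, -0.045, 0.999, -0.0]
contact_force: [0.3, 0.2, -1.1]
opening: 0.0133
```

```bash
python3 - <<'E'
from h import *
tq()
E
```

```text
t 9.0 p [0.4814 0.011  0.0934] x az -174.8 z [ 1.e-04 -1.e-04 -1.e+00] F [ 0.34  0.17 -1.06] M [-0.013 -0.01   0.067] op 0.0133
q [-0.341  0.4    0.296  2.128 -0.192  0.638  1.75 ]
r 0.0995 bar az 5.17 rxF -0.031 Mz 0.067 sum cw torque on bolt 0.036
```

>>> carry_out --pt "0 0 0.05 -0.0001 0.005 0 1" --pt "0 0 0.1 -0.0005 0.01 0 1" --pt "0 0 0.1 -0.0005 0.01 0 1"

```text
time: 9.3
position: [0.481, 0.0212, 0.0934]
ee_rot: [0.0, 0.003, 1.0, -0.0]
contact_force: [-0.1, -0.1, -1.9]
opening: 0.0132
```

```bash
python3 - <<'E'
from h import *
tq()
t=cv2.cvtColor(grab_frame('top'),cv2.COLOR_RGB2BGR);c=cv2.cvtColor(grab_frame('scene'),cv2.COLOR_RGB2BGR)
a=cv2.resize(t[140:240,180:280],None,fx=5,fy=5,interpolation=cv2.INTER_CUBIC);b=cv2.resize(c[130:230,190:290],None,fx=5,fy=5,interpolation=cv2.INTER_CUBIC)
cv2.imwrite('pics/c12.png',np.hstack([a,b])[:, :800] if 0 else a);cv2.imwrite('pics/c13.png',b)
E
```

```text
t 9.3 p [0.481  0.0212 0.0934] x az 179.61 z [ 0.e+00 -3.e-04 -1.e+00] F [-0.12 -0.15 -1.9 ] M [-0.135  0.008 -0.016] op 0.0132
q [-0.381  0.402  0.32   2.129 -0.207  0.639  1.646]
r 0.0995 bar az -0.69 rxF -0.005 Mz -0.016 sum cw torque on bolt -0.021
```

View pics/c12.png

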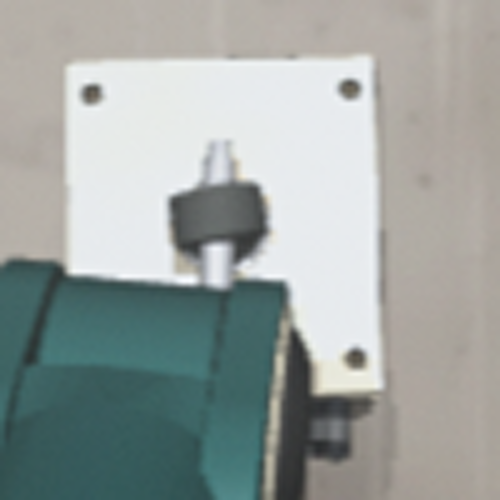

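View pics/c13.png

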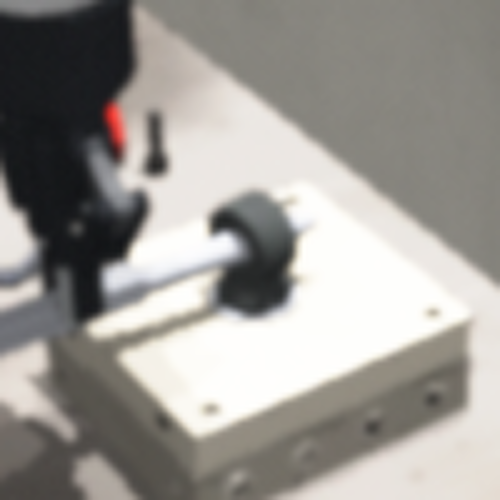

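The top view shows the eye turned to near azimuth 5°, so the bolt has moved about 0.7 rad, and the bar still sits through it. I'll go on in small steps and feel the torque at each.

>>> carry_out --pt "0 0 0.05 -0.0001 0.005 0 1" --pt "0 0 0.1 -0.0005 0.01 0 1"

```text
time: 9.6
position: [0.4816, 0.0308, 0.0934]
ee_rot: [-0.0, 0.054, 0.999, 0.0]
contact_force: [-1.1, 0.7, -1.7]
opening: 0.0132
```

```bash
python3 - <<'E'
from h import *
tq()
E
```

```text
t 9.6 p [0.4816 0.0308 0.0934] x az 173.78 z [-1.e-04  1.e-04 -1.e+00] F [-1.11  0.68 -1.74] M [-0.102  0.089  0.068] op 0.0132
q [-0.419  0.405  0.343  2.128 -0.223  0.642  1.54 ]
r 0.0995 bar az -6.26 rxF -0.078 Mz 0.068 sum cw torque on bolt -0.01
```

>>> carry_out --pt "0 0 0.025 -0.0001 0.0025 0 1" --pt "0 0 0.05 -0.0001 0.005 0 1"

```text
time: 9.8
position: [0.4822, 0.0359, 0.0933]
ee_rot: [-0.0, 0.079, 0.997, -0.0]
contact_force: [-1.0, -0.8, -1.0]
opening: 0.0131
```

```bash
python3 - <<'E'
from h import *
tq()
E
```

```text
t 9.8 p [0.4822 0.0359 0.0933] x az 170.96 z [-2.e-04 -1.e-04 -1.e+00] F [-1.04 -0.78 -0.99] M [-0.11   0.069  0.057] op 0.0131
q [-0.439  0.408  0.354  2.126 -0.231  0.644  1.488]
r 0.0995 bar az -9.21 rxF 0.069 Mz 0.057 sum cw torque on bolt 0.126
```

>>> carry_out --pt "0 0 0.025 0 0.0025 0 1" --pt "0 0 0.05 -0.0001 0.005 0 1" --pt "0 0 0.05 -0.0001 0.005 0 1"

```text
time: 10.1
position: [0.4832, 0.0411, 0.0932]
ee_rot: [-0.0, 0.104, 0.995, -0.0]
contact_force: [-1.5, -0.6, -1.8]
opening: 0.0129
```

```bash
python3 - <<'E'
from h import *
tq()
E
```

```text
t 10.1 p [0.4832 0.0411 0.0932] x az 168.11 z [-2.e-04 -3.e-04 -1.e+00] F [-1.53 -0.6  -1.8 ] M [-0.229  0.142  0.037] op 0.0129
q [-0.459  0.411  0.366  2.124 -0.24   0.646  1.435]
r 0.0995 bar az -12.21 rxF 0.064 Mz 0.037 sum cw torque on bolt 0.101
```

>>> carry_out --pt "0 0 0.025 0 0.0025 0 1" --pt "0 0 0.05 -0.0001 0.005 0 1" --pt "0 0 0.05 -0.0001 0.005 0 1"

```text
time: 10.4
position: [0.4844, 0.0461, 0.0933]
ee_rot: [0.0, 0.129, 0.992, -0.0]
contact_force: [0.2, -1.3, -2.3]
opening: 0.0132
```

```bash
python3 - <<'E'
from h import *
tq()
E
```

```text
t 10.4 p [0.4844 0.0461 0.0933] x az 165.23 z [ 0.e+00 -2.e-04 -1.e+00] F [ 0.21 -1.33 -2.31] M [-0.389  0.1   -0.072] op 0.0132
q [-0.478  0.414  0.378  2.12  -0.248  0.648  1.383]
r 0.0995 bar az -15.17 rxF 0.095 Mz -0.072 sum cw torque on bolt 0.023
```

>>> carry_out --pt "0 0 0.025 0 0.0025 0 1" --pt "0 0 0.05 -0.0001 0.005 0 1" --pt "0 0 0.05 -0.0001 0.005 0 1"

```text
time: 10.7
position: [0.4858, 0.0509, 0.0933]
ee_rot: [0.0, 0.153, 0.988, -0.0]
contact_force: [-1.0, -1.8, -1.9]
opening: 0.0135
```

```bash
python3 - <<'E'
from h import *
tq()
E
```

```text
t 10.7 p [0.4858 0.0509 0.0933] x az 162.37 z [ 1.e-04 -2.e-04 -1.e+00] F [-1.01 -1.77 -1.86] M [-0.431  0.126 -0.084] op 0.0135
q [-0.496  0.418  0.39   2.117 -0.257  0.651  1.332]
r 0.0996 bar az -18.08 rxF 0.171 Mz -0.084 sum cw torque on bolt 0.086
```

>>> carry_out --pt "0 0 0.025 0 0.0025 0 1" --pt "0 0 0.05 -0.0001 0.005 0 1" --pt "0 0 0.05 -0.0001 0.005 0 1"

```text
time: 11.0
position: [0.4875, 0.0557, 0.0933]
ee_rot: [0.0, 0.178, 0.984, -0.0]
contact_force: [-0.8, -2.3, -1.1]
opening: 0.0132
```

```bash
python3 - <<'E'
from h import *
tq()
t=cv2.cvtColor(grab_frame('top'),cv2.COLOR_RGB2BGR)
cv2.imwrite('pics/c14.png',cv2.resize(t[140:240,180:280],None,fx=5,fy=5,interpolation=cv2.INTER_CUBIC))
E
```

```text
t 11.0 p [0.4875 0.0557 0.0933] x az 159.51 z [ 2.e-04 -2.e-04 -1.e+00] F [-0.83 -2.31 -1.05] M [-0.424  0.043 -0.093] op 0.0132
q [-0.514  0.423  0.401  2.112 -0.266  0.654  1.281]
r 0.0996 bar az -20.98 rxF 0.215 Mz -0.093 sum cw torque on bolt 0.122
```

View pics/c14.png

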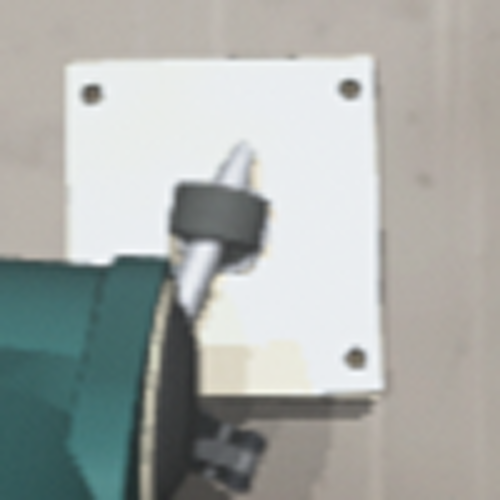

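The eye is now at azimuth about −7° and the bar is about 0.22 rad ahead, bound in the hole and running at about 0.1 N m drag.

>>> carry_out --pt "0 0 0.02 0 0.002 0 1" --pt "0 0 0.04 -0.0001 0.004 0 1" --pt "0 0 0.04 -0.0001 0.004 0 1"

```text
time: 11.35
position: [0.4889, 0.0593, 0.0933]
ee_rot: [0.0, 0.197, 0.98, -0.0]
contact_force: [0.0, -2.5, -1.2]
opening: 0.0131
```

```bash
python3 - <<'E'
from h import *
tq()
E
```

```text
t 11.35 p [0.4889 0.0593 0.0933] x az 157.22 z [ 1.e-04 -2.e-04 -1.e+00] F [ 0.05 -2.5  -1.23] M [-0.522  0.03  -0.141] op 0.0131
q [-0.528  0.426  0.411  2.109 -0.274  0.656  1.241]
r 0.0996 bar az -23.25 rxF 0.197 Mz -0.141 sum cw torque on bolt 0.056
```

>>> carry_out --pt "0 0 0.02 0 0.002 0 1" --pt "0 0 0.04 -0.0001 0.004 0 1" --pt "0 0 0.04 -0.0001 0.004 0 1"

```text
time: 11.65
position: [0.4906, 0.063, 0.0932]
ee_rot: [0.0, 0.217, 0.976, -0.0]
contact_force: [-0.5, -1.7, -2.4]
opening: 0.0131
```

```bash
python3 - <<'E'
from h import *
tq()
E
```

```text
t 11.65 p [0.4906 0.063  0.0932] x az 154.93 z [ 1.e-04 -2.e-04 -1.e+00] F [-0.54 -1.74 -2.37] M [-0.476 -0.006 -0.118] op 0.0131
q [-0.542  0.431  0.42   2.104 -0.281  0.659  1.202]
r 0.0997 bar az -25.56 rxF 0.149 Mz -0.118 sum cw torque on bolt 0.031
```

>>> carry_out --pt "0 0 0.02 0 0.002 0 1" --pt "0 0 0.04 -0.0001 0.004 0 1" --pt "0 0 0.04 -0.0001 0.004 0 1"

```text
time: 11.95
position: [0.4924, 0.0666, 0.0933]
ee_rot: [0.0, 0.237, 0.972, -0.0]
contact_force: [-0.0, -2.3, -2.3]
opening: 0.0127
```

```bash
python3 - <<'E'
from h import *
tq()
E
```

```text
t 11.95 p [0.4924 0.0666 0.0933] x az 152.64 z [ 1.e-04 -1.e-04 -1.e+00] F [-0.05 -2.3  -2.34] M [-0.516 -0.027 -0.103] op 0.0127
q [-0.555  0.435  0.43   2.099 -0.289  0.663  1.162]
r 0.0997 bar az -27.87 rxF 0.173 Mz -0.103 sum cw torque on bolt 0.07
```

>>> carry_out --pt "0 0 0.02 0 0.002 0 1" --pt "0 0 0.04 -0.0001 0.004 0 1" --pt "0 0 0.04 -0.0001 0.004 0 1"

```text
time: 12.25
position: [0.4943, 0.0701, 0.0932]
ee_rot: [0.0, 0.256, 0.967, -0.0]
contact_force: [-0.1, -2.3, -1.6]
opening: 0.0131
```

```bash
python3 - <<'E'
from h import *
tq()
E
```

```text
t 12.25 p [0.4943 0.0701 0.0932] x az 150.35 z [-0.e+00 -2.e-04 -1.e+00] F [-0.14 -2.27 -1.58] M [-0.542 -0.006 -0.117] op 0.0131
q [-0.568  0.44   0.439  2.094 -0.297  0.666  1.123]
r 0.0997 bar az -30.16 rxF 0.17 Mz -0.117 sum cw torque on bolt 0.053
```

>>> carry_out --pt "0 0 0.02 0 0.002 0 1" --pt "0 0 0.04 -0.0001 0.004 0 1" --pt "0 0 0.04 -0.0001 0.004 0 1"

```text
time: 12.55
position: [0.4963, 0.0735, 0.0932]
ee_rot: [0.0, 0.275, 0.961, -0.0]
contact_force: [0.3, -2.3, -2.3]
opening: 0.013
```

```bash
python3 - <<'E'
from h import *
tq()
E
```

```text
t 12.55 p [0.4963 0.0735 0.0932] x az 148.06 z [-0.e+00 -2.e-04 -1.e+00] F [ 0.34 -2.32 -2.29] M [-0.555 -0.049 -0.188] op 0.013
q [-0.581  0.445  0.448  2.089 -0.305  0.67   1.084]
r 0.0997 bar az -32.45 rxF 0.144 Mz -0.188 sum cw torque on bolt -0.044
```

>>> carry_out --pt "0 0 0.02 0 0.002 0 1" --pt "0 0 0.04 -0.0001 0.004 0 1" --pt "0 0 0.04 -0.0001 0.004 0 1"

```text
time: 12.85
position: [0.4984, 0.0768, 0.0932]
ee_rot: [-0.0, 0.294, 0.956, -0.0]
contact_force: [-0.5, -2.5, -2.5]
opening: 0.0128
```

```bash
python3 - <<'E'
from h import *
tq()
E
```

```text
t 12.85 p [0.4984 0.0768 0.0932] x az 145.77 z [-2.e-04 -3.e-04 -1.e+00] F [-0.48 -2.49 -2.47] M [-0.657 -0.008 -0.099] op 0.0128
q [-0.593  0.45   0.458  2.083 -0.313  0.674  1.045]
r 0.0998 bar az -34.69 rxF 0.198 Mz -0.099 sum cw torque on bolt 0.099
```

```bash
python3 - <<'E'
from h import *
t=cv2.cvtColor(grab_frame('top'),cv2.COLOR_RGB2BGR)
cv2.imwrite('pics/t15.png',t)
cv2.imwrite('pics/c15.png',cv2.resize(t[160:210,198:248],None,fx=11,fy=11,interpolation=cv2.INTER_CUBIC))
E
```

```text
(no output)
```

View pics/c15.png

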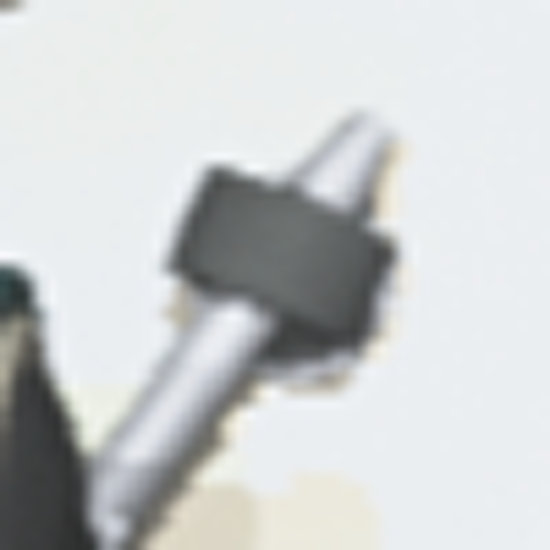

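The eye is at about −20.5°, so it has turned about 1.16 rad, which is close to the 1.2 rad maximum. I'll use finer steps now.

>>> carry_out --pt "0 0 0.02 0 0.002 0 1" --pt "0 0 0.02 0 0.002 0 1"

```text
time: 13.1
position: [0.4995, 0.0783, 0.0932]
ee_rot: [-0.0, 0.304, 0.953, -0.0]
contact_force: [-0.6, -3.9, -2.1]
opening: 0.013
```

```bash
python3 - <<'E'
from h import *
tq()
E
```

```text
t 13.1 p [0.4995 0.0783 0.0932] x az 144.62 z [-3.e-04 -3.e-04 -1.e+00] F [-0.64 -3.86 -2.13] M [-0.739  0.067 -0.017] op 0.013
q [-0.599  0.452  0.463  2.081 -0.317  0.676  1.026]
r 0.0998 bar az -35.75 rxF 0.317 Mz -0.017 sum cw torque on bolt 0.3
```

>>> carry_out --pt "0 0 0.02 0 0.002 0 1" --pt "0 0 0.02 0 0.002 0 1"

```text
time: 13.3
position: [0.5006, 0.0799, 0.0932]
ee_rot: [-0.0, 0.313, 0.95, -0.0]
contact_force: [-0.5, -3.7, -2.3]
opening: 0.0133
```

```bash
python3 - <<'E'
from h import *
tq()
E
```

```text
t 13.3 p [0.5006 0.0799 0.0932] x az 143.48 z [-5.e-04 -4.e-04 -1.e+00] F [-0.45 -3.67 -2.35] M [-0.924  0.14   0.059] op 0.0133
q [-0.605  0.455  0.467  2.078 -0.321  0.678  1.007]
r 0.0999 bar az -36.84 rxF 0.287 Mz 0.059 sum cw torque on bolt 0.346
```

>>> carry_out --pt "0 0 0.02 0 0.002 0 1" --pt "0 0 0.02 0 0.002 0 1"

```text
time: 13.5
position: [0.5017, 0.0814, 0.0931]
ee_rot: [-0.0, 0.323, 0.946, -0.0]
contact_force: [-1.4, -5.4, -1.8]
opening: 0.0128
```

```bash
python3 - <<'E'
from h import *
tq()
E
```

```text
t 13.5 p [0.5017 0.0814 0.0931] x az 142.33 z [-7.e-04 -6.e-04 -1.e+00] F [-1.43 -5.35 -1.76] M [-1.124  0.19   0.049] op 0.0128
q [-0.611  0.458  0.472  2.075 -0.325  0.68   0.988]
r 0.0999 bar az -37.9 rxF 0.476 Mz 0.049 sum cw torque on bolt 0.525
```

>>> carry_out --pt "0 0 0.008 0 0.0008 0 1" --pt "0 0 0.008 0 0.0008 0 1"

```text
time: 13.7
position: [0.5021, 0.0819, 0.0932]
ee_rot: [-0.0, 0.326, 0.945, -0.0]
contact_force: [-1.7, -5.0, -2.1]
opening: 0.0132
```

```bash
python3 - <<'E'
from h import *
tq()
E
```

```text
t 13.7 p [0.5021 0.0819 0.0932] x az 141.89 z [-8.e-04 -7.e-04 -1.e+00] F [-1.74 -4.97 -2.11] M [-1.12   0.304  0.128] op 0.0132
q [-0.613  0.459  0.474  2.074 -0.326  0.681  0.981]
r 0.0999 bar az -38.27 rxF 0.463 Mz 0.128 sum cw torque on bolt 0.591
```

>>> carry_out --pt "0 0 0 0 0 0 1"

```text
time: 13.8
position: [0.502, 0.0818, 0.0931]
ee_rot: [-0.0, 0.326, 0.945, -0.0]
contact_force: [-0.4, -4.4, -1.7]
opening: 0.0128
```

```bash
python3 - <<'E'
from h import *
tq()
E
```

```text
t 13.8 p [0.502  0.0818 0.0931] x az 141.9 z [-8.e-04 -7.e-04 -1.e+00] F [-0.38 -4.44 -1.73] M [-1.157  0.282  0.162] op 0.0128
q [-0.613  0.459  0.474  2.074 -0.326  0.681  0.981]
r 0.0999 bar az -38.25 rxF 0.338 Mz 0.162 sum cw torque on bolt 0.5
```

>>> carry_out --pt "0 0 0 0 0 0 1"

```text
time: 13.9
position: [0.5021, 0.0819, 0.0932]
ee_rot: [-0.0, 0.326, 0.945, -0.0]
contact_force: [-1.0, -5.0, -1.4]
opening: 0.0129
```

```bash
python3 - <<'E'
from h import *
tq()
E
```

```text
t 13.9 p [0.5021 0.0819 0.0932] x az 141.9 z [-7.e-04 -6.e-04 -1.e+00] F [-0.95 -5.   -1.42] M [-1.175  0.26   0.146] op 0.0129
q [-0.613  0.459  0.474  2.074 -0.326  0.681  0.981]
r 0.0999 bar az -38.27 rxF 0.417 Mz 0.146 sum cw torque on bolt 0.563
```

>>> carry_out --pt "0 0 0.012 0 0.0012 0 1" --pt "0 0 0.012 0 0.0012 0 1"

```text
time: 14.1
position: [0.5027, 0.0827, 0.0931]
ee_rot: [-0.0, 0.332, 0.943, -0.001]
contact_force: [-1.5, -5.0, -1.6]
opening: 0.0133
```

```bash
python3 - <<'E'
from h import *
tq()
E
```

```text
t 14.1 p [0.5027 0.0827 0.0931] x az 141.21 z [-0.0011 -0.001  -1.    ] F [-1.46 -5.05 -1.57] M [-1.23   0.3    0.224] op 0.0133
q [-0.617  0.461  0.477  2.072 -0.328  0.683  0.97 ]
r 0.0999 bar az -38.84 rxF 0.45 Mz 0.224 sum cw torque on bolt 0.674
```

>>> carry_out --pt "0 0 0 0 0 0 1"

```text
time: 14.2
position: [0.5027, 0.0827, 0.0931]
ee_rot: [-0.0, 0.332, 0.943, -0.001]
contact_force: [-1.6, -5.9, -1.3]
opening: 0.013
```

```bash
python3 - <<'E'
from h import *
tq()
E
```

```text
t 14.2 p [0.5027 0.0827 0.0931] x az 141.22 z [-1.e-03 -9.e-04 -1.e+00] F [-1.64 -5.87 -1.26] M [-1.247  0.302  0.135] op 0.013
q [-0.617  0.461  0.477  2.072 -0.328  0.682  0.97 ]
r 0.0999 bar az -38.85 rxF 0.525 Mz 0.135 sum cw torque on bolt 0.66
```

>>> carry_out --pt "0 0 0 0 0 0 1"

```text
time: 14.3
position: [0.5027, 0.0827, 0.0931]
ee_rot: [-0.0, 0.332, 0.943, -0.001]
contact_force: [-2.1, -4.9, -1.2]
opening: 0.0129
```

```bash
python3 - <<'E'
from h import *
tq()
E
```

```text
t 14.3 p [0.5027 0.0827 0.0931] x az 141.23 z [-1.e-03 -8.e-04 -1.e+00] F [-2.07 -4.94 -1.22] M [-1.263  0.33   0.203] op 0.0129
q [-0.616  0.461  0.477  2.072 -0.328  0.682  0.97 ]
r 0.0999 bar az -38.86 rxF 0.48 Mz 0.203 sum cw torque on bolt 0.683
```

The torque has climbed steeply and settled at about 0.67 N m (about 5.6 N at the handle plus the couple). The collar is snug, so I stop tightening here. I'll back the bar off to the middle of the play and check it is free.

>>> carry_out --pt "0 0 -0.05 -0.0001 -0.005 0 1" --pt "0 0 -0.1 -0.0005 -0.01 0 1" --pt "0 0 -0.15 -0.0011 -0.0149 0 1" --pt "0 0 -0.2 -0.002 -0.0198 0 1" --pt "0 0 -0.22 -0.0024 -0.0218 0 1" --pt "0 0 -0.22 -0.0024 -0.0218 0 1"

```text
time: 14.9
position: [0.4915, 0.0655, 0.0934]
ee_rot: [0.0, 0.227, 0.974, 0.001]
contact_force: [0.1, 0.3, -1.8]
opening: 0.0133
```

```bash
python3 - <<'E'
from h import *
tq()
t=cv2.cvtColor(grab_frame('top'),cv2.COLOR_RGB2BGR)
cv2.imwrite('pics/c16.png',cv2.resize(t[160:210,198:248],None,fx=11,fy=11,interpolation=cv2.INTER_CUBIC))
E
```

```text
t 14.9 p [0.4915 0.0655 0.0934] x az 153.8 z [ 3.0e-04  1.1e-03 -1.0e+00] F [ 0.11  0.33 -1.77] M [ 0.035  0.003 -0.015] op 0.0133
q [-0.548  0.432  0.423  2.102 -0.286  0.661  1.182]
r 0.1 bar az -27.07 rxF -0.065 Mz -0.015 sum cw torque on bolt -0.08
```

View pics/c16.png

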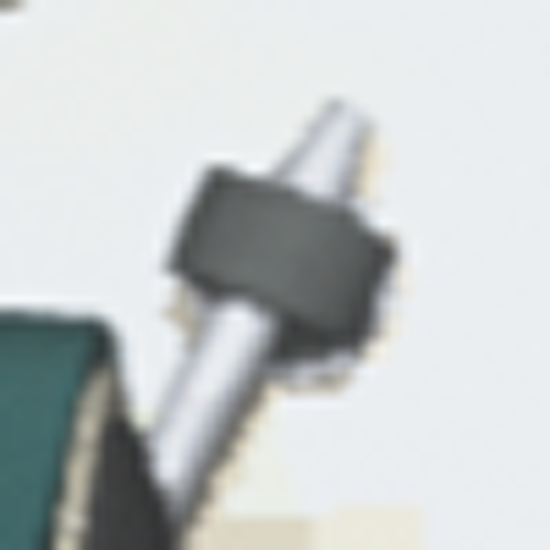

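Torque is about zero and the bar sits free in the hole, 4–5° from the hole axis. I'll draw it straight back along its own axis.

>>> carry_out --pt "0 0 0 0.006 0 0 1" --pt "0 0 0 0.014 0 0 1" --pt "0 0 0 0.022 0 0 1" --pt "0 0 0 0.03 0 0 1" --pt "0 0 0 0.03 0 0 1"

```text
time: 15.45
position: [0.4629, 0.0788, 0.0932]
ee_rot: [-0.001, 0.226, 0.974, 0.0]
contact_force: [-0.3, -0.1, -2.2]
opening: 0.0132
```

```bash
python3 - <<'E'
from h import *
tq()
E
```

```text
t 15.45 p [0.4629 0.0788 0.0932] x az 153.9 z [-1.4e-03  4.0e-04 -1.0e+00] F [-0.35 -0.13 -2.21] M [-0.003  0.101 -0.025] op 0.0132
q [-0.597  0.397  0.426  2.161 -0.274  0.636  1.137]
r 0.1315 bar az -26.57 rxF -0.005 Mz -0.025 sum cw torque on bolt -0.03
```

>>> carry_out --pt "0 0 0 0.008 0 0 1" --pt "0 0 0 0.016 0 0 1" --pt "0 0 0 0.024 0 0 1" --pt "0 0 0 0.032 0 0 1" --pt "0 0 0 0.04 0 0 1" --pt "0 0 0 0.045 0 0 1" --pt "0 0 0 0.045 0 0 1"

```text
time: 16.15
position: [0.4233, 0.0982, 0.0933]
ee_rot: [-0.0, 0.226, 0.974, 0.0]
contact_force: [-0.8, 0.1, -2.4]
opening: 0.0128
```

```bash
python3 - <<'E'
from h import *
tq()
t=cv2.cvtColor(grab_frame('top'),cv2.COLOR_RGB2BGR);c=cv2.cvtColor(grab_frame('scene'),cv2.COLOR_RGB2BGR)
cv2.imwrite('pics/t17.png',t);cv2.imwrite('pics/s17.png',c)
cv2.imwrite('pics/c17.png',cv2.resize(t[140:260,170:290],None,fx=5,fy=5,interpolation=cv2.INTER_CUBIC))
E
```

```text
t 16.15 p [0.4233 0.0982 0.0933] x az 153.87 z [-5.e-04  2.e-04 -1.e+00] F [-0.77  0.08 -2.4 ] M [-0.04   0.01   0.025] op 0.0128
q [-0.674  0.346  0.43   2.24  -0.253  0.601  1.059]
r 0.1756 bar az -26.45 rxF -0.007 Mz 0.025 sum cw torque on bolt 0.018
```

View pics/c17.png

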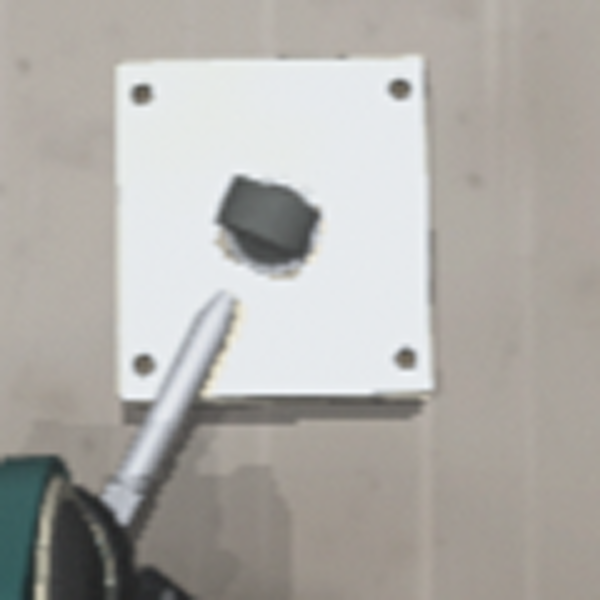

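View pics/s17.png

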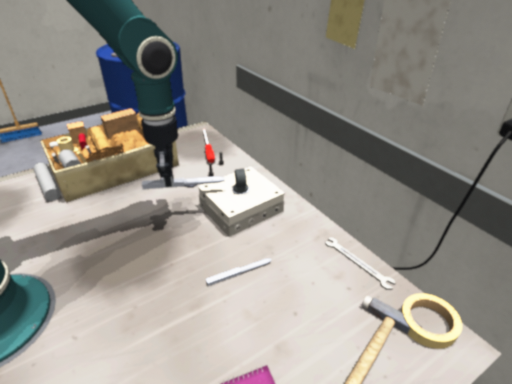

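The bar is clear of the eye, with its tip at top (215.2,198.6). The eye stands at about −22°, and the bystanders look untouched. I'll lift and carry the bar back to its original place.

>>> carry_out --pt "0 0 0 0 0 -0.02 1" --pt "0 0 0 0 0 -0.045 1" --pt "0 0 0 0 0 -0.07 1" --pt "0 0 0 0 0 -0.077 1" --pt "0 0 -0.02 -0.01 -0.016 -0.077 1" --pt "0 0 -0.06 -0.025 -0.04 -0.077 1" --pt "0 0 -0.11 -0.044 -0.07 -0.077 1" --pt "0 0 -0.16 -0.063 -0.1 -0.077 1" --pt "0 0 -0.21 -0.082 -0.131 -0.077 1" --pt "0 0 -0.26 -0.101 -0.162 -0.077 1" --pt "0 0 -0.31 -0.12 -0.192 -0.077 1" --pt "0 0 -0.36 -0.139 -0.222 -0.077 1" --pt "0 0 -0.41 -0.158 -0.253 -0.077 1" --pt "0 0 -0.45 -0.177 -0.283 -0.077 1" --pt "0 0 -0.48 -0.193 -0.309 -0.077 1" --pt "0 0 -0.489 -0.204 -0.327 -0.077 1" --pt "0 0 -0.489 -0.21 -0.336 -0.077 1" --pt "0 0 -0.489 -0.211 -0.338 -0.077 1" --pt "0 0 -0.489 -0.211 -0.338 -0.077 1"

```text
time: 18.15
position: [0.4641, -0.2978, 0.1696]
ee_rot: [-0.001, -0.016, 1.0, 0.0]
contact_force: [0.2, 0.5, -2.3]
opening: 0.0132
```

```bash
python3 - <<'E'
from h import *
s,R=st(); to(s,R,[.464,-.298,.003],181.9)
t=cv2.cvtColor(grab_frame('top'),cv2.COLOR_RGB2BGR);c=cv2.cvtColor(grab_frame('scene'),cv2.COLOR_RGB2BGR)
cv2.imwrite('pics/c18.png',cv2.resize(t[120:270,280:430],None,fx=4,fy=4,interpolation=cv2.INTER_CUBIC));cv2.imwrite('pics/c19.png',cv2.resize(c[150:330,190:370],None,fx=3.3,fy=3.3,interpolation=cv2.INTER_CUBIC))
E
```

```text
t 18.15 p [ 0.4641 -0.2978  0.1696] x az -178.15 z [-0.001  0.001 -1.   ] F [ 0.23  0.46 -2.35] M [ 0.054  0.042 -0.036] op 0.0132
q [ 0.059  0.411  0.568  1.931 -0.282  0.88   2.374]
row [ 1.000e-03 -1.000e-03 -9.000e-04 -1.000e-04 -3.000e-04  1.666e-01]
```

View pics/c18.png

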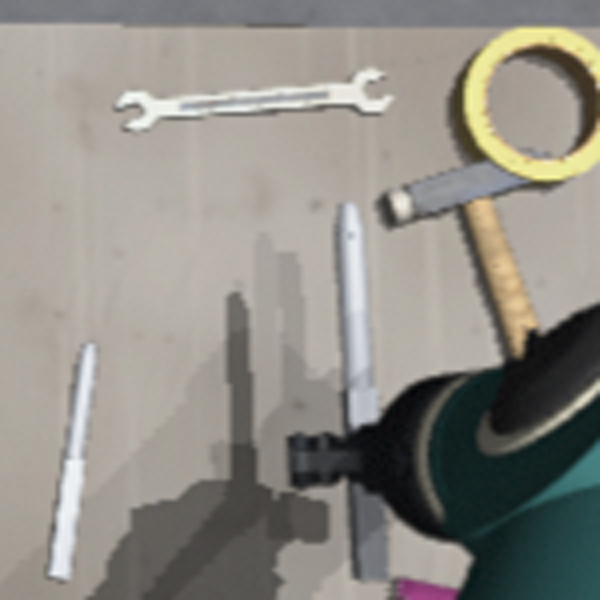

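View pics/c19.png

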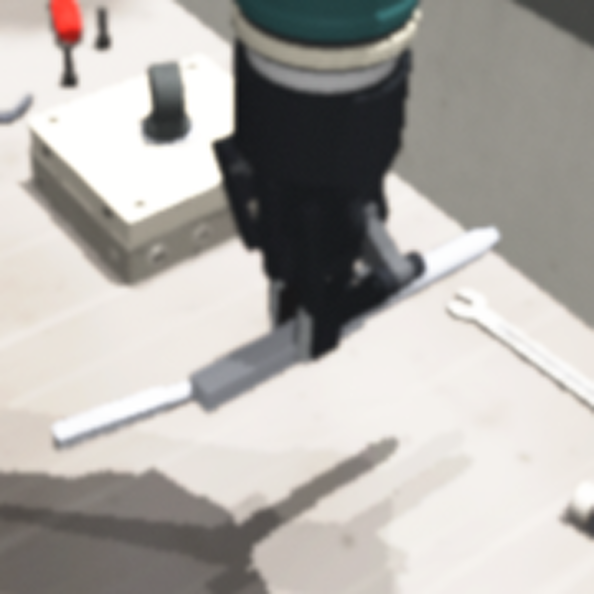

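>>> carry_out --pt "0 0 0 0 0 0.03 1" --pt "0 0 0 0 0 0.07 1" --pt "0 0 0 0 0 0.11 1" --pt "0 0 0 0 0 0.14 1" --pt "0 0 0 0 0 0.153 1" --pt "0 0 0 0 0 0.159 1" --pt "0 0 0 0 0 0.163 1" --pt "0 0 0 0 0 0.163 1"

```text
time: 19.05
position: [0.4651, -0.2988, 0.0082]
ee_rot: [0.001, -0.016, 1.0, -0.0]
contact_force: [-0.5, -0.8, -1.9]
opening: 0.0131
```

```bash
python3 - <<'E'
from h import *
s,R=st()
E
```

```text
t 19.05 p [ 0.4651 -0.2988  0.0082] x az -178.14 z [ 1.6e-03 -7.0e-04 -1.0e+00] F [-0.47 -0.75 -1.89] M [-0.043  0.063  0.021] op 0.0131
q [ 0.188  0.666  0.414  1.989 -0.472  0.579  2.527]
```

>>> carry_out --pt "0 0 0 0 0 0.002 1" --pt "0 0 0 0 0 0.003 1" --pt "0 0 0 0 0 0.004 1" --pt "0 0 0 0 0 0.004 1"

```text
time: 19.45
position: [0.4648, -0.2988, 0.0042]
ee_rot: [0.001, -0.016, 1.0, -0.0]
contact_force: [-1.5, 1.5, 5.1]
opening: 0.0129
```

```bash
python3 - <<'E'
from h import *
s,R=st()
E
```

```text
t 19.45 p [ 0.4648 -0.2988  0.0042] x az -178.17 z [ 0.0013 -0.     -1.    ] F [-1.47  1.46  5.12] M [ 0.289  0.21  -0.037] op 0.0129
q [ 0.192  0.672  0.409  1.99  -0.477  0.572  2.531]
```

The bar is resting on the bench (+5 N, same height as at the pick). I'll open and retreat straight up.

>>> carry_out --pt "0 0 0 0 0 0 0.3" --pt "0 0 0 0 0 0 0" --pt "0 0 0 0 0 0 -0.5" --pt "0 0 0 0 0 0 -1" --pt "0 0 0 0 0 0 -1" --pt "0 0 0 0 0 0 -1" --pt "0 0 0 0 0 0 -1" --pt "0 0 0 0 0 -0.02 -1" --pt "0 0 0 0 0 -0.05 -1" --pt "0 0 0 0 0 -0.09 -1" --pt "0 0 0 0 0 -0.13 -1" --pt "0 0 0 0 0 -0.17 -1" --pt "0 0 0 0 0 -0.2 -1" --pt "0 0 0 0 0 -0.22 -1" --pt "0 0 0 0.03 -0.01 -0.22 -1" --pt "0 0 0 0.05 -0.02 -0.22 -1" --pt "0 0 0 0.05 -0.02 -0.22 -1"

```text
time: 21.15
position: [0.412, -0.322, 0.2237]
ee_rot: [0.0, -0.014, 1.0, -0.0]
contact_force: [-0.1, -0.3, -0.5]
opening: 0.0856
```

```bash
python3 - <<'E'
from h import *
s,R=st()
t=cv2.cvtColor(grab_frame('top'),cv2.COLOR_RGB2BGR);c=cv2.cvtColor(grab_frame('scene'),cv2.COLOR_RGB2BGR)
cv2.imwrite('pics/t20.png',t);cv2.imwrite('pics/s20.png',c)
a=cv2.imread('pics/top0.png');d=np.abs(a.astype(int)-t).max(2)
for n,(x0,x1,y0,y1) in dict(left=(20,185,130,200),key=(125,170,195,245),sp=(305,380,130,158),small=(285,312,200,270)).items():print(n,(d[y0:y1,x0:x1]>60).sum())
E
```

```text
t 21.15 p [ 0.412  -0.322   0.2237] x az -178.44 z [ 0.e+00 -1.e-04 -1.e+00] F [-0.07 -0.32 -0.47] M [-0.044  0.021 -0.014] op 0.0856
q [ 0.066  0.288  0.64   1.953 -0.208  0.965  2.403]
left 0
key 0
sp 0
small 0
```

View pics/t20.png

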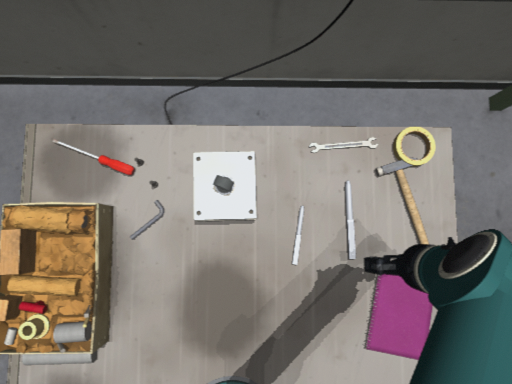

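View pics/s20.png

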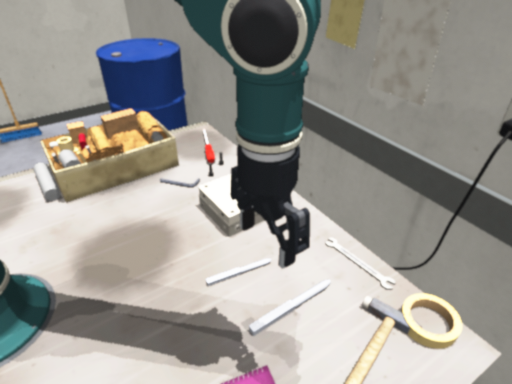

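The bar lies flat at (347,181)–(352,259), as it did at the start. The bystander regions show no changed pixels, and the gripper is open and clear. I'll hand in.

```bash
python3 - <<'E'
from bench import *
print(close_job())
E
```

```text
the job is handed in; nothing more can be done
None
```

The eyebolt is screwed home and nipped up to about 0.67 N m, a little over the 0.6 asked and under the 1 N m limit. The bar is back flat where it started, and I handed in at about 21 s.

- **Tightening:** I gripped the 200 mm bar by its square handle and slid its round end about 24 mm past the eye. I swung it clockwise about the bolt axis at a drag of roughly 0.1 N m. The tightening point came at about 1.17 rad, near the top of the stated range.
- **Torque:** after that point it climbed steeply, and I stopped at 0.66–0.68 N m, with about 5.6 N at the handle plus a small couple. Single readings scattered by about ±0.1 N m, mostly from force noise.
- **Withdrawal:** I backed the bar into the play, where the torque read about zero. It then came out along its own axis with no contact force beyond its weight.
- **Last checks:** the top view shows the bar at its starting pixels. There was no change round the screws, hexagon key, spanner or smaller bar, and the gripper was open and clear.
- **Odd readings:** the finger opening read 13 mm on the 16 mm handle throughout, which I did not explain, but the grip never slipped. The gripper hid the bar's tip in the scene view before insertion, so I lined it up from the top view and force alone. The collar's landing was judged by torque and turn angle, because the gap is too small to see.

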